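# Swap bottle and jar in the carrier and fill its empty cell

## Robot

A 7-joint arm with a two-finger parallel gripper is mounted at the origin on a cart in front of the work surface, level with it; the furniture and walls round the work are solid. World frame = base frame: x ahead of the robot, y to its left, z up, the work surface at z = 0. Lengths are in m, angles in rad, forces in N, time in s.
With the tool pointing down it reaches from about 0.425 to 0.925 m from the base axis. Payload 6.8 kg.
Tool frame: the origin (TCP) lies midway between the tips of the shut fingers; the grasp point (between the pads) lies r.grip_point_offset behind it (r.grip_point_offset is the distance from the TCP to the grasp point, in m); z points along the fingers, y is the direction in which the jaws open and shut (so a half turn about z gives the same grasp; the last joint's range is limited). The gripper opens to 85 mm and grips with 20 to 120 N. Pads are 22 mm wide; open, the fingers measure 114 mm over their backs; the gripper's body (76 mm by 85 mm) begins 54 mm behind the grasp point. The pads swing forward as they close: fully open they stand 13 mm farther back than shut.
Start: joints at [1.122, 0.477, 0.022, 1.555, -0.011, 1.109, -0.083], TCP at [0.226, -0.636, 0.231] pointing down, gripper open.
Joint ranges: [-2.96, 2.96], [-0.34, 2.1], [-1.41, 1.46], [0.24, 2.44], [-1.37, 4.51], [0.17, 1.92], [-2.96, 2.96]. Speed limits (rad/s): [2.39, 2.39, 3.14, 3.14, 3.14, 3.14, 3.14].

## Interface

Orientations are given as a rotation vector (axis times angle).
In Python, from bench import r gives the robot as it stands. The module is installed in compiled form; this text tells all that it offers.
- The arm moves only by the tool play_rows, never from a script. Its argument "deltas" is a list of rows, each a list of 3 entries, a list of its own where there are three numbers: the finger opening in mm, from 0 to 85.4, then the shift along the tool's x, y, z in mm, then the turn, a rotation vector about the tool's x, y, z in rad. A call has 1 to 8 rows; each row is the pose to reach, as a shift and turn from the pose measured when the call began, along the tool's axes at that moment; what a row does not reach only later rows make up. A row lasts 1/8 s, in which the tool goes at most 62.5 mm and 10.7 degrees, less where a joint would pass 70% of its speed; a pose out of reach is approached as far as the arm can. A call with a gripper value outside its range is refused whole. The fingers move at their own pace and stop on an object; "squeeze" is the grip in N (left out, the last holds). Time passes only in rows, so rows that repeat a pose let the fingers close. It gives the time, the measured TCP pose, the force and the opening at its end, in the units of the state.
- r.get_obs(): the state, without advancing time (a new reading comes with each control period).
- r.grab_frame(name): name is "side" or "top" or "wrist"; returns (picture, depth): 400x640x3 uint8, red, green, blue; 400x640 float32, m along the optical axis (not along the pixel's ray), 0 where there is no reading.
- r.camera_model(name): a dict with "mtx" (3x3 intrinsics, pixels), "D" ([k1, k2, p1, p2, k3] as OpenCV has them; the pictures are not rectified), "rvec" (rotation vector, rad) and "tvec" (3), from world to camera coordinates, as OpenCV has them; the wrist camera has in their place "T_tool_cam" (4x4, takes a point from camera to tool coordinates, whose origin is the TCP and whose axes are the flange's). Camera axes: x right, y down, z forward; pixel columns grow to the right and rows downward; lengths in m; the calibration is good to about 2 mm. A picture is of the moment at which its call begins: read the wrist's pose just before it. camera_model takes no time and is no camera call.
- r.hand_in(): hands the job in, once; it reports no verdict.
The state is a dict: "clock": time; "joints": joint angles; "qvel": joint speeds; "tau": joint torques, N m; "tcp_pos": TCP position; "orientation": TCP orientation; "contact_force": force on the tool from outside, world axes, zero at the start; "moment": the same for the moment, N m; "grip_width": finger opening in m.
Only numpy, scipy, OpenCV 4.12 (cv2) and the standard library are available. Lean on these libraries where they do the work, as an engineer would, in place of code of your own. Each camera call takes 0.05 s, during which the arm holds its last target. There are 200 camera calls.

## Task

In the four-cell bottle carrier the tall bottle and the squat jar stand in each other's cells: swap them, and put the spare dropper bottle from the bench into the cell that was empty, so that all four cells are filled. Everything must stand upright on the floor of its cell; do not tip anything over, and leave the dropper bottle already in the carrier and the other things on the bench where they are.

Things in the scene. Friction and masses are not known exactly. Their poses are not given: they have to be found in the camera images.
- carrier: Grey plastic bottle carrier, 92 x 350 x 32 mm, fixed on the bench; four cells in a row along its y, 80 mm square inside, centres 86 mm apart. Walls and dividers 6 mm thick, dividers 26 mm high; things in it stand 9 mm above the bench (6 mm floor, 3 mm rubber mat). Steel loops stand 20 mm out of its two ends. Origin: centre of the underside; x, y along its walls.
- mat_jar: Black rubber mat, 77 x 77 x 3 mm, fixed in the carrier cell in which the squat jar stands at the start. Origin: centre of its underside, which is the centre of that cell, 6 mm above the bench.
- mat_tall: The same mat in the cell in which the tall bottle stands at the start; origin likewise.
- mat_dropper: The same mat in the cell in which a dropper bottle stands at the start; origin likewise.
- mat_empty: The same mat in the cell that is empty at the start; origin likewise.
- tall_bottle: Tall narrow amber glass bottle, 124 mm high: straight body 48 mm in diameter up to 92 mm, then a shoulder to a 26 mm neck at 104 mm, and a black screw cap 30 mm in diameter, 106 to 124 mm; paper label. 0.15 to 0.31 kg. Upright on its base; origin at the centre of its underside, z up its axis.
- squat_jar: Squat wide amber glass jar, 88 mm high: straight body 60 mm in diameter up to 62 mm, black screw cap 54 mm in diameter, 70 to 88 mm; paper label. 0.15 to 0.31 kg. Upright on its base; origin at the centre of its underside, z up its axis.
- spare_dropper: Spare small dropper bottle with a black rubber bulb, standing alone on the bench left of the carrier: body 33 mm in diameter up to about 45 mm, shoulder to 56 mm, bulb about 22 mm wide up to 97 mm; 0.06 kg. Upright on its base; origin at the centre of its underside, z up its axis.
- dropper_in_carrier: Like the spare, a little larger (body 37 mm in diameter, 105 mm high), already in its cell of the carrier; to be left there. Upright on its base; origin at the centre of its underside, z up its axis.
- wash_bottle: Bystander: plastic wash bottle, 66 mm round, 187 mm high with a bent spout, on the right of the bench. Origin near the centre of its underside.
- lab_timer: Bystander: flat lab timer, 60 x 64 x 16 mm, on the right near the front edge. Origin: centre of its underside.
- tape_roll: Bystander: roll of tape, 96 mm across, 25 mm high, lying on the right. Origin: centre of its underside.
Mind the look-alikes: they are no part of the job. Leave any yellow look-alike of the spare_dropper alone. Leave any purple look-alike of the dropper_in_carrier alone.

How it is judged:
By the outcome, as a careful person would: the job done as asked, in the order asked, and still so for the second after the job is handed in, with the robot touching nothing.
It also fails if it takes over 72 s, if anything falls off the work surface, if the arm or the gripper's body presses on something with over 40 N, if the wrist force passes 120 N, or if a joint passes its speed limit or range.

## Working session

There is one attempt and no reset: what is moved stays moved. The work goes in short steps, Python scripts to look and compute and a tool call to move; the robot and the scene stay as the last step left them, time stands still between calls to the robot, and variables do not carry over. Pictures are saved under pics/ and viewed, about 8 in all and at most 12, crops included, and the job is handed in when it is done.

Besides the shell and the picture viewer there is one more tool, called after "Request:" as name(argument=value, ...) on one line, values as JSON. play_rows: Moves the arm, as the interface text tells. Its arguments: {"type":"object","properties":{"deltas":{"type":"array"},"squeeze":{"type":"number"}},"required":["deltas"]}

```bash
mkdir -p pics; ls
cat > h.py <<'E'
import numpy as np, cv2
from scipy.spatial.transform import Rotation as R
from bench import r
def snap(n,fn):
    o=r.get_obs(); im,d=r.grab_frame(n); cv2.imwrite('pics/'+fn+'.png',im[:,:,::-1]); np.savez('pics/'+fn+'.npz',im=im,d=d,p=o['tcp_pos'],q=o['orientation']); return im,d,o
def xyz(n,fn):
    z=np.load('pics/'+fn+'.npz'); m=r.camera_model(n); d=z['d']
    K=np.array(m['mtx'],float);D=np.array(m['D'],float)
    v,u=np.mgrid[0:400,0:640]; p=cv2.undistortPoints(np.stack([u,v],-1).reshape(-1,1,2).astype(np.float64),K,D).reshape(400,640,2)
    c=np.dstack([p[...,0]*d,p[...,1]*d,d])
    if n=='wrist':
        T=np.array(m['T_tool_cam']); t=c@T[:3,:3].T+T[:3,3]
        W=t@R.from_rotvec(z['q']).as_matrix().T+z['p']
    else:
        Rm=R.from_rotvec(np.ravel(m['rvec'])).as_matrix(); W=(c-np.ravel(m['tvec']))@Rm
    W[d==0]=np.nan
    return W
E
python3 - <<'E'
from h import *
for n in('top','side'): snap(n,n+'0')
o=r.get_obs(); print(o, r.grip_point_offset); print(R.from_rotvec(o['orientation']).as_matrix().round(3)); print(r.camera_model('wrist')['T_tool_cam'])
E
```

```text
pics
{'clock': 0.1, 'joints': array([ 1.12187491,  0.47774253,  0.02232236,  1.55633988, -0.01149805,
        1.10927063, -0.08308536]), 'qvel': array([-0.00077996, -0.00065778, -0.00145227, -0.00263523, -0.00101887,
        0.00179465, -0.00019699]), 'tau': array([ 6.15522920e-03, -5.97752953e+01,  1.61458645e+00, -2.81951594e+01,
        1.28580123e-02,  4.95203145e-03,  3.02904743e-05]), 'tcp_pos': array([ 0.22545436, -0.63568269,  0.23041106]), 'orientation': array([-3.09450971e+00, -5.32587742e-01,  6.06267820e-04]), 'contact_force': array([ 0.51290715,  0.29962558, -0.411002  ]), 'moment': array([-0.05430101,  0.00476133, -0.03378385]), 'grip_width': 0.08562258398708986} 0.0187
[[ 0.942  0.334 -0.001]
 [ 0.334 -0.942  0.001]
 [-0.    -0.002 -1.   ]]
[[-7.34183961e-04 -9.54067128e-01 -2.99592017e-01  7.65775056e-02]
 [ 9.99999711e-01 -6.41047412e-04 -4.09161387e-04  5.85009200e-04]
 [ 1.98314743e-04 -2.99592231e-01  9.54067323e-01 -1.42304935e-01]
 [ 0.00000000e+00  0.00000000e+00  0.00000000e+00  1.00000000e+00]]
```

View pics/top0.png

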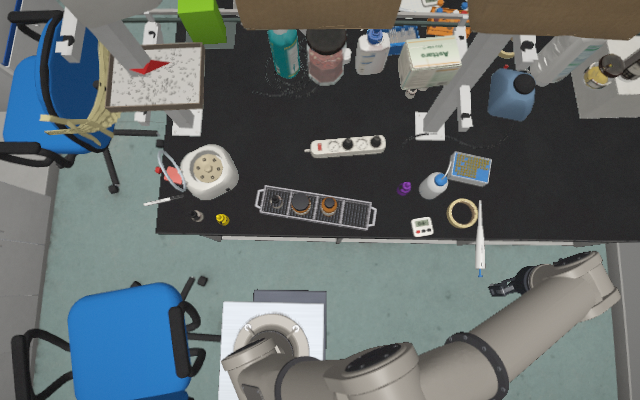

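View pics/side0.png

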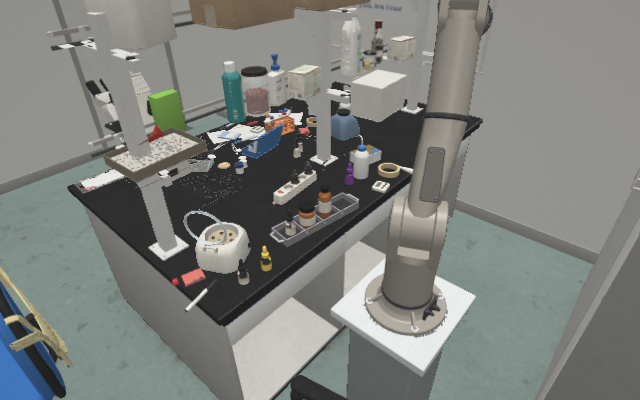

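Top view: carrier (258–376, 187–228) with the small dropper at (277,201), jar near (301,203), tall bottle near (329,205), and an empty right cell at (357,212). Spare-like bottles: dark/clear at (197,216) and a yellow look-alike at (222,219). The non-yellow one fits, and an enlarged crop should confirm it.

Run:
```python
from h import *
im=cv2.imread('pics/top0.png'); s=cv2.imread('pics/side0.png')
a=cv2.resize(im[175:240,180:390],None,fx=3.8,fy=3.8,interpolation=cv2.INTER_CUBIC)
b=cv2.resize(s[185:290,220:370],None,fx=3.2,fy=3.2,interpolation=cv2.INTER_CUBIC)
c=np.zeros((a.shape[0]+b.shape[0],800,3),np.uint8);c[:a.shape[0],:a.shape[1]]=a;c[a.shape[0]:,:b.shape[1]]=b
cv2.imwrite('pics/crop1.png',c);print(c.shape)
W=xyz('top','top0')
for n,(u,v) in dict(spare=(197,216),yellow=(222,219),drop=(277,201),jar=(301,203),tall=(329,205),empty=(357,212)).items():
    p=W[v-9:v+10,u-12:u+13].reshape(-1,3)
    p=p[~np.isnan(p[:,0])]; z=p[:,2]; print(n,W[v,u].round(3),'zmax',z.max().round(3))
    t=p[z>z.max()-.012]; print('   top mid',((t.max(0)+t.min(0))/2).round(3),len(t),np.ptp(t,0).round(3))
# carrier via side cam too
S=xyz('side','side0')
for q in [(243,270),(266,255),(290,220),(307,212),(325,195)]:
    print(q,S[q[1],q[0]].round(3))
# carrier rim
m=(W[...,2]>.024)&(W[...,2]<.040)&(W[...,0]>.4)&(W[...,0]<.75)
vv,uu=np.nonzero(m);k=(uu>250)&(uu<382)&(vv>180)&(vv<232)
P=W[vv[k],uu[k]][:,:2].astype(np.float32);print(len(P),cv2.minAreaRect(P))
```

```text
(583, 800, 3)
spare [0.418 0.259 0.002] zmax 0.103
   top mid [0.416 0.254 0.097] 11 [0.006 0.012 0.012]
yellow [0.401 0.16  0.067] zmax 0.097
   top mid [0.405 0.168 0.091] 13 [0.008 0.008 0.012]
drop [ 0.456 -0.011  0.09 ] zmax 0.116
   top mid [ 0.465 -0.004  0.111] 17 [0.012 0.012 0.011]
jar [ 0.45  -0.085  0.098] zmax 0.104
   top mid [ 0.454 -0.083  0.098] 235 [0.05  0.052 0.012]
tall [ 0.439 -0.17   0.134] zmax 0.138
   top mid [ 0.449 -0.171  0.133] 82 [0.031 0.027 0.01 ]
empty [ 0.44  -0.263  0.01 ] zmax 0.036
   top mid [ 0.438 -0.297  0.031] 25 [0.058 0.007 0.009]
(243, 270) [0.407 0.259 0.06 ]
(266, 255) [0.399 0.172 0.065]
(290, 220) [0.458 0.005 0.075]
(307, 212) [ 0.435 -0.057  0.085]
(325, 195) [ 0.433 -0.152  0.109]
685 ((0.45137569308280945, -0.1288692206144333), (0.3891882598400116, 0.09275879710912704), 81.70494842529297)
```

View pics/crop1.png

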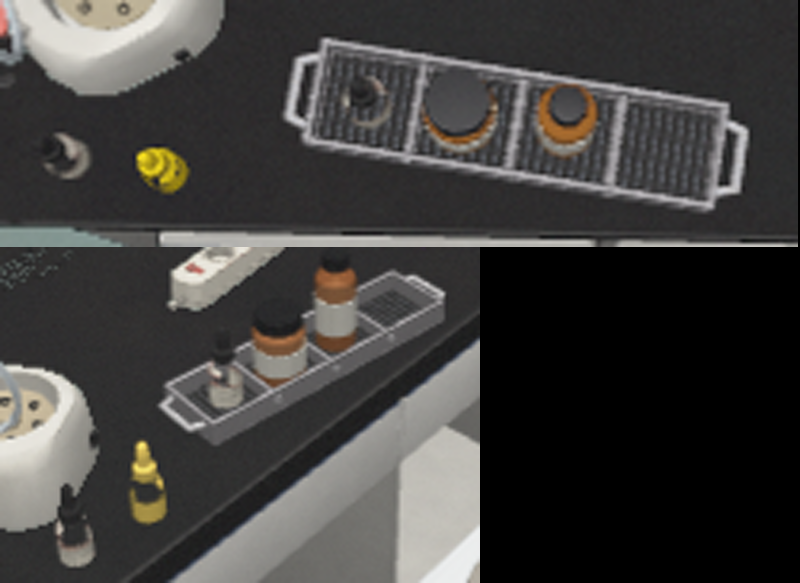

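The crop confirms the spare is the clear bottle with a black bulb (top view 197,216), and the yellow one at (222,219) is the decoy. The cell order from +y is dropper, jar, tall bottle, empty. I'll hover over the carrier and look with the wrist camera.

```bash
cat >> h.py <<'E'
def delta(x,y,z,yaw=-8.3):
    "mm shift and rotvec in tool axes; yaw of tool y in deg"
    o=r.get_obs(); A=R.from_rotvec(o['orientation']); a=np.radians(yaw)
    ty=np.array([np.cos(a),np.sin(a),0]); tz=np.array([0,0,-1.]); T=R.from_matrix(np.c_[np.cross(ty,tz),ty,tz])
    print((A.inv().apply(np.array([x,y,z])-o['tcp_pos'])*1000).round(1),(A.inv()*T).as_rotvec().round(3))
E
python3 -c "
from h import *
delta(.4465,-.1715,.23)"
```

```text
[ 363.5 -363.6    1. ] [-2.000e-03 -1.000e-03 -1.085e+00]
```

Request:
play_rows(deltas=[[85,[30,-30,0],[0,0,-0.15]],[85,[72,-72,0],[0,0,-0.33]],[85,[115,-115,0],[0,0,-0.5]],[85,[158,-158,0],[0,0,-0.68]],[85,[200,-200,0],[0,0,-0.85]],[85,[243,-243,0],[0,0,-1.0]],[85,[286,-286,0],[0,0,-1.085]],[85,[325,-325,0],[0,0,-1.085]]])

```text
clock: 1.1
tcp_pos: [0.4235, -0.2186, 0.2309]
orientation: [-2.374, -2.055, -0.001]
contact_force: [1.5, -0.3, 0.4]
grip_width: 0.0848
```

```bash
python3 -c "
from h import *
o=r.get_obs();print(o['joints'].round(2),o['tcp_pos'])
delta(.4465,-.1715,.23)"
```

```text
[ 0.72  0.18 -0.41  1.99  0.08  0.99  0.12] [ 0.42351118 -0.21864692  0.23088215]
[49.9 16.   0.9] [-0.001 -0.001  0.001]
```

Request:
play_rows(deltas=[[85,[25,8,0],[0,0,0]],[85,[45,14,0],[0,0,0]],[85,[50,16,0],[0,0,0]],[85,[50,16,0],[0,0,0]]])

```text
clock: 1.6
tcp_pos: [0.4462, -0.1719, 0.2307]
orientation: [-2.374, -2.055, 0.0]
contact_force: [-0.4, -0.2, 0.3]
grip_width: 0.0851
```

Run:
```python
from h import *
im,d,o=snap('wrist','w1'); print(o['tcp_pos'],o['contact_force'])
W=xyz('wrist','w1'); np.save('pics/W.npy',W)
g=W.reshape(-1,3); g=g[~np.isnan(g[:,0])]
def rep(n,lo,hi,c,rad):
    k=(g[:,2]>lo)&(g[:,2]<hi)&(np.hypot(g[:,0]-c[0],g[:,1]-c[1])<rad); p=g[k]
    if len(p)<5: print(n,len(p)); return
    q=cv2.minEnclosingCircle(p[:,:2].astype(np.float32)); print(n,len(p),np.round(q[0],4),round(2*q[1],4),p[:,2].max().round(4))
rep('tall',.125,.145,(.447,-.171),.035); rep('jar',.09,.11,(.456,-.086),.05); rep('drop',.10,.13,(.466,-.003),.03)
k=(g[:,2]>.025)&(g[:,2]<.040)&(abs(g[:,0]-.45)<.09)&(abs(g[:,1]+.13)<.22)
print(cv2.minAreaRect(g[k][:,:2].astype(np.float32)),k.sum())
```

```text
[ 0.44621432 -0.17186643  0.23073104] [-0.43462383 -0.18075664  0.26500047]
tall 1349 [ 0.4493 -0.1694] 0.0319 0.135
jar 4067 [ 0.458  -0.0815] 0.0557 0.0991
drop 0
((0.44612252712249756, -0.16862477362155914), (0.30428534746170044, 0.09248320758342743), 81.55056762695312) 5238
```

View pics/w1.png

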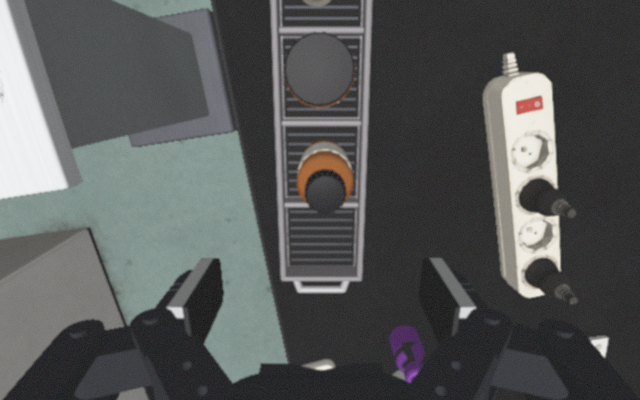

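The wrist view shows the tall bottle cap at (326,191), jar at (320,70), and the empty cell at (320,240), all agreeing with the top camera. The purple look-alike at (405,345) is well to the side. I'll descend on the tall bottle.

```bash
python3 -c "
from h import *
delta(.449,-.170,.066)"
```

```text
[  2.6   2.8 164.7] [-0.001 -0.001  0.   ]
```

Request:
play_rows(deltas=[[85,[2,3,30],[0,0,0]],[85,[2,3,70],[0,0,0]],[85,[2,3,110],[0,0,0]],[85,[2,3,145],[0,0,0]],[85,[2,3,163],[0,0,0]],[85,[2,3,165],[0,0,0]],[40,[2,3,165],[0,0,0]],[40,[2,3,165],[0,0,0]]], squeeze=45)

```text
clock: 2.65
tcp_pos: [0.4497, -0.1711, 0.0667]
orientation: [-2.377, -2.054, -0.001]
contact_force: [-0.4, 0.2, -0.1]
grip_width: 0.0513
```

Request:
play_rows(deltas=[[35,[0,0,0],[0,0,0]],[35,[0,0,0],[0,0,0]],[35,[0,0,0],[0,0,0]],[35,[0,0,0],[0,0,0]]])

```text
clock: 3.15
tcp_pos: [0.4498, -0.1713, 0.067]
orientation: [2.377, 2.054, 0.001]
contact_force: [-1.7, -1.1, 4.0]
grip_width: 0.0469
```

Request:
play_rows(deltas=[[35,[0,0,-10],[0,0,0]],[35,[0,0,-30],[0,0,0]],[35,[-10,0,-45],[0,0,0]],[35,[-35,-2,-48],[0,0,0]],[35,[-63,-3,-48],[0,0,0]],[35,[-80,-4,-46],[0,0,0]],[35,[-86,-4,-40],[0,0,0]],[35,[-86,-4,-28],[0,0,0]]])

```text
clock: 4.15
tcp_pos: [0.4338, -0.2555, 0.0945]
orientation: [2.376, 2.054, 0.002]
contact_force: [-0.7, 0.2, -1.2]
grip_width: 0.0468
```

```bash
python3 -c "
from h import *
delta(.4335,-.256,.067,-8.4)"
```

```text
[-0.5 -0.2 27.5] [ 0.001 -0.001  0.001]
```

Request:
play_rows(deltas=[[35,[0,0,10],[0,0,0]],[35,[0,0,20],[0,0,0]],[35,[0,0,25],[0,0,0]],[35,[0,0,27],[0,0,0]],[35,[0,0,27],[0,0,0]]])

```text
clock: 4.78
tcp_pos: [0.4339, -0.2555, 0.0676]
orientation: [2.376, 2.054, 0.002]
contact_force: [-0.8, 0.9, -2.5]
grip_width: 0.0467
```

Request:
play_rows(deltas=[[35,[0,0,1],[0,0,0]],[35,[0,0,1],[0,0,0]]])

```text
clock: 5.03
tcp_pos: [0.4342, -0.2557, 0.067]
orientation: [2.376, 2.053, 0.002]
contact_force: [-0.8, 0.3, 1.2]
grip_width: 0.0465
```

Request:
play_rows(deltas=[[85,[0,0,0],[0,0,0]],[85,[0,0,0],[0,0,0]],[85,[0,0,0],[0,0,0]],[85,[0,0,0],[0,0,0]],[85,[0,0,-30],[0,0,0]],[85,[0,0,-75],[0,0,0]],[85,[0,0,-90],[0,0,0]],[85,[0,0,-90],[0,0,0]]])

```text
clock: 6.02
tcp_pos: [0.4344, -0.256, 0.1577]
orientation: [2.374, 2.052, 0.003]
contact_force: [-0.7, -1.0, -0.7]
grip_width: 0.085
```

```bash
python3 -c "
from h import *
delta(.458,-.084,.157,-8.4)"
```

```text
[173.6  -1.6   0.5] [0.004 0.001 0.001]
```

Request:
play_rows(deltas=[[85,[30,0,0],[0,0,0]],[85,[75,0,0],[0,0,0]],[85,[120,-1,0],[0,0,0]],[85,[155,-1,0],[0,0,0]],[85,[172,-1,0],[0,0,0]],[85,[173,-1,0],[0,0,0]],[85,[173,-1,10],[0,0,0]],[85,[173,-1,30],[0,0,0]]])

```text
clock: 7.02
tcp_pos: [0.4587, -0.0862, 0.1267]
orientation: [2.376, 2.049, 0.003]
contact_force: [1.1, -0.3, -0.4]
grip_width: 0.0852
```

Run:
```python
from h import *
delta(.458,-.084,.071,-8.4)
im,d,o=snap('wrist','w2'); W=xyz('wrist','w2'); g=W.reshape(-1,3)
k=(g[:,2]>.085)&(g[:,2]<.11)&(np.hypot(g[:,0]-.458,g[:,1]+.083)<.045); p=g[k]
if k.sum()>20: q=cv2.minEnclosingCircle(p[:,:2].astype(np.float32)); print(q,k.sum())
```

```text
[ 2.1 -1.2 55.6] [ 0.004  0.001 -0.001]
((0.4577690064907074, -0.08118043094873428), 0.02808520384132862) 7445
```

View pics/w2.png

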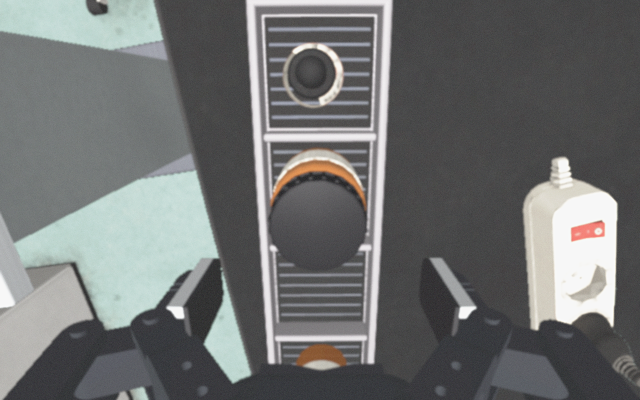

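The jar cap at (318,220) is centred between the jaws, the tall bottle is visible at the bottom (320,365) in the end cell, and the dropper is at (313,70). I'll descend on the jar cap.

Request:
play_rows(deltas=[[85,[3,-1,20],[0,0,0]],[85,[3,-1,40],[0,0,0]],[85,[3,-1,54],[0,0,0]],[85,[3,-1,56],[0,0,0]],[45,[3,-1,56],[0,0,0]],[45,[3,-1,56],[0,0,0]],[45,[3,-1,56],[0,0,0]],[45,[3,-1,56],[0,0,0]]])

```text
clock: 8.07
tcp_pos: [0.4571, -0.0831, 0.0691]
orientation: [2.377, 2.05, 0.001]
contact_force: [-0.8, -0.0, 6.1]
grip_width: 0.0529
```

Request:
play_rows(deltas=[[45,[0,0,0],[0,0,0]],[45,[0,0,-8],[0,0,0]],[45,[0,0,-25],[0,0,0]],[45,[-10,0,-42],[0,0,0]],[45,[-35,0,-46],[0,0,0]],[45,[-63,0,-46],[0,0,0]],[45,[-82,0,-44],[0,0,0]],[45,[-87,0,-35],[0,0,0]]])

```text
clock: 9.07
tcp_pos: [0.4446, -0.1706, 0.1051]
orientation: [2.378, 2.045, 0.002]
contact_force: [0.4, -0.2, -3.5]
grip_width: 0.0528
```

```bash
python3 -c "
from h import *
delta(.4457,-.170,.0717,-8.4);print(r.get_obs()['contact_force'])"
```

```text
[ 0.8  0.9 33.4] [ 0.004  0.002 -0.004]
[ 0.44661238 -0.22109199 -3.52147082]
```

Request:
play_rows(deltas=[[45,[1,1,12],[0,0,0]],[45,[1,1,24],[0,0,0]],[45,[1,1,31],[0,0,0]],[45,[1,1,34],[0,0,0]],[45,[1,1,35],[0,0,0]],[45,[1,1,35],[0,0,0]]])

```text
clock: 9.82
tcp_pos: [0.446, -0.1698, 0.0703]
orientation: [2.378, 2.045, 0.002]
contact_force: [-0.2, 0.6, -3.0]
grip_width: 0.0528
```

Request:
play_rows(deltas=[[45,[0,0,1],[0,0,0]],[45,[0,0,1.5],[0,0,0]],[45,[0,0,1.5],[0,0,0]]])

```text
clock: 10.2
tcp_pos: [0.4463, -0.17, 0.0691]
orientation: [2.378, 2.045, 0.002]
contact_force: [-0.7, 0.5, 2.3]
grip_width: 0.053
```

Request:
play_rows(deltas=[[85,[0,0,0],[0,0,0]],[85,[0,0,0],[0,0,0]],[85,[0,0,0],[0,0,0]],[85,[0,0,-20],[0,0,0]],[85,[0,0,-60],[0,0,0]],[85,[0,0,-90],[0,0,0]],[85,[-20,0,-95],[0,0,0]],[85,[-50,0,-95],[0,0,0]]])

```text
clock: 11.2
tcp_pos: [0.439, -0.2191, 0.1652]
orientation: [2.374, 2.046, 0.004]
contact_force: [0.2, -0.3, -0.1]
grip_width: 0.085
```

```bash
python3 -c "
from h import *
delta(.4342,-.2557,.067,-8.4)"
```

```text
[-36.6  -0.1  98.3] [ 0.007  0.003 -0.002]
```

Request:
play_rows(deltas=[[85,[-20,0,0],[0.007,0.003,0]],[85,[-35,0,0],[0.007,0.003,0]],[85,[-37,0,5],[0.007,0.003,0]],[85,[-37,0,30],[0.007,0.003,0]],[85,[-37,0,60],[0.007,0.003,0]],[85,[-37,0,88],[0.007,0.003,0]],[85,[-37,0,97],[0.007,0.003,0]],[85,[-37,0,98],[0.007,0.003,0]]])

```text
clock: 12.2
tcp_pos: [0.4343, -0.2553, 0.0671]
orientation: [-2.378, -2.051, -0.0]
contact_force: [-0.3, 0.4, 0.7]
grip_width: 0.0847
```

Request:
play_rows(deltas=[[35,[0,0,0],[0,0,0]],[35,[0,0,0],[0,0,0]],[35,[0,0,0],[0,0,0]],[35,[0,0,0],[0,0,0]],[35,[0,0,0],[0,0,0]],[35,[0,0,-10],[0,0,0]],[35,[0,0,-35],[0,0,0]],[35,[0,0,-70],[0,0,0]]])

```text
clock: 13.2
tcp_pos: [0.4335, -0.255, 0.1377]
orientation: [-2.377, -2.05, 0.001]
contact_force: [0.5, -0.2, -2.0]
grip_width: 0.0469
```

```bash
python3 -c "
from h import *
delta(.458,-.085,.067,-8.4)"
```

```text
[171.7  -0.5  71. ] [-0.002 -0.002 -0.001]
```

Request:
play_rows(deltas=[[35,[0,0,-30],[0,0,0]],[35,[0,0,-47],[0,0,0]],[35,[20,0,-50],[0,0,0]],[35,[55,0,-50],[0,0,0]],[35,[95,0,-50],[0,0,0]],[35,[133,0,-50],[0,0,0]],[35,[160,0,-50],[0,0,0]],[35,[172,0,-50],[0,0,0]]])

```text
clock: 14.2
tcp_pos: [0.4582, -0.0822, 0.1871]
orientation: [-2.371, -2.054, 0.002]
contact_force: [-0.6, -0.3, -2.0]
grip_width: 0.0468
```

Request:
play_rows(deltas=[[35,[0,0,0],[0,0,0]],[35,[0,0,20],[0,0,0]],[35,[0,0,50],[0,0,0]],[35,[0,0,80],[0,0,0]],[35,[0,0,100],[0,0,0]],[35,[0,0,108],[0,0,0]]])

```text
clock: 14.95
tcp_pos: [0.4565, -0.0829, 0.0778]
orientation: [-2.372, -2.05, 0.005]
contact_force: [-0.3, -0.4, -1.6]
grip_width: 0.0471
```

```bash
python3 -c "
from h import *
delta(.458,-.085,.067,-8.4)"
```

```text
[-1.9  1.8 10.8] [-0.007 -0.002  0.002]
```

Request:
play_rows(deltas=[[35,[-1,1,5],[-0.007,-0.002,0]],[35,[-2,2,9],[-0.007,-0.002,0]],[35,[-2,2,11],[-0.007,-0.002,0]],[35,[-2,2,12],[-0.007,-0.002,0]],[35,[-2,2,12],[-0.007,-0.002,0]]])

```text
clock: 15.58
tcp_pos: [0.4587, -0.0857, 0.0681]
orientation: [2.375, 2.052, -0.002]
contact_force: [-8.1, 0.2, 25.4]
grip_width: 0.0472
```

Request:
play_rows(deltas=[[35,[0,0,-0.5],[0,0,0]],[35,[0,0,-0.5],[0,0,0]]])

```text
clock: 15.82
tcp_pos: [0.4592, -0.0858, 0.0691]
orientation: [2.374, 2.052, -0.0]
contact_force: [-0.0, 0.5, -1.8]
grip_width: 0.0468
```

Request:
play_rows(deltas=[[35,[0,0,0.6],[0,0,0]],[35,[0,0,0.8],[0,0,0]],[85,[0,0,0.8],[0,0,0]],[85,[0,0,0.8],[0,0,0]],[85,[0,0,0.8],[0,0,0]],[85,[0,0,0],[0,0,0]],[85,[0,0,-30],[0,0,0]],[85,[0,0,-70],[0,0,0]]])

```text
clock: 16.82
tcp_pos: [0.4582, -0.0854, 0.1393]
orientation: [2.376, 2.053, -0.002]
contact_force: [-0.2, 0.1, 0.4]
grip_width: 0.0847
```

```bash
python3 -c "
from h import *
o=r.get_obs();print(o['joints'].round(2))
delta(.413,.256,.23,32)"
```

```text
[ 0.51  0.3  -0.54  2.1   0.22  0.79 -0.31]
[331.1 -94.2 -91.4] [-0.     0.002 -0.704]
```

Run:
```python
from h import *
for n,f in(('top','top0'),('side','side0')):
    W=xyz(n,f).reshape(-1,3); W=W[~np.isnan(W[:,0])]; c=np.array([.414,.256])
    dd=W[:,:2]-c; rr=np.hypot(*dd.T); a=np.degrees(np.arctan2(dd[:,1],dd[:,0]))
    for lo,hi in((.03,.1),(.1,.3)):
        k=(W[:,2]>lo)&(W[:,2]<hi)&(rr<.16); print(n,lo,[(b,round(float(rr[k&(abs(a-b)<15)&(rr>.035)].min()),3)) for b in range(-180,180,30) if (k&(abs(a-b)<15)&(rr>.035)).any()])
    k=(rr<.03)&(W[:,2]>.02); p=W[k]; print(len(p),p.min(0).round(3),p.max(0).round(3))
```

```text
top 0.03 [(-120, 0.092), (-90, 0.079), (-60, 0.116), (-30, 0.06), (0, 0.059), (30, 0.13)]
top 0.1 [(0, 0.05), (30, 0.068)]
91 [0.4   0.237 0.021] [0.431 0.27  0.103]
side 0.03 [(-120, 0.077), (-90, 0.069), (-60, 0.122), (-30, 0.058), (0, 0.058), (30, 0.076)]
side 0.1 [(0, 0.048), (30, 0.063)]
116 [0.397 0.238 0.02 ] [0.427 0.275 0.096]
```

Request:
play_rows(deltas=[[85,[20,-5,-40],[0,0,-0.05]],[85,[55,-15,-75],[0,0,-0.12]],[85,[95,-27,-91],[0,0,-0.22]],[85,[135,-38,-91],[0,0,-0.35]],[85,[175,-50,-91],[0,0,-0.45]],[85,[215,-61,-91],[0,0,-0.55]],[85,[250,-71,-91],[0,0,-0.65]],[85,[270,-77,-91],[0,0,-0.7]]])

```text
clock: 17.82
tcp_pos: [0.4206, 0.1948, 0.2299]
orientation: [1.523, 2.747, -0.002]
contact_force: [-0.3, 0.1, -0.6]
grip_width: 0.085
```

```bash
python3 -c "
from h import *
o=r.get_obs();print(o['joints'].round(2))
delta(.414,.256,.23,95)
W=xyz('top','top0').reshape(-1,3);k=(abs(W[:,0]-.50)<.06)&(abs(W[:,1]-.25)<.08);print(np.nanpercentile(W[k][:,2],[50,90,99,100]).round(3))
for x in(.45,.46,.47,.48,.5): 
  k=(abs(W[:,0]-x)<.006)&(abs(W[:,1]-.25)<.05); print(x,np.nanmax(W[k][:,2]).round(3))
"
```

```text
[ 0.2   0.22 -0.86  2.    0.2   1.01 -0.2 ]
[55.4 26.8 -0.2] [-2.0e-03  1.0e-03 -1.1e+00]
[0.066 0.119 0.243 0.248]
0.45 0.006
0.46 0.195
0.47 0.223
0.48 0.234
0.5 0.247
```

Request:
play_rows(deltas=[[60,[0,0,-15],[0,0,-0.16]],[60,[0,0,-30],[0,0,-0.33]],[60,[0,0,-30],[0,0,-0.5]],[60,[10,5,-30],[0,0,-0.67]],[60,[25,12,-30],[0,0,-0.84]],[60,[40,19,-30],[0,0,-1.0]],[60,[50,25,-30],[0,0,-1.1]],[60,[52,26,-30],[0,0,-1.1]]])

```text
clock: 18.82
tcp_pos: [0.4152, 0.2527, 0.2596]
orientation: [0.136, -3.138, 0.002]
contact_force: [0.4, -0.5, 0.4]
grip_width: 0.0598
```

Run:
```python
from h import *
o=r.get_obs();print(o['joints'].round(2))
snap('wrist','w3'); W=xyz('wrist','w3'); g=W.reshape(-1,3)
for lo,hi in((.02,.045),(.06,.105),(.08,.105)):
    k=(g[:,2]>lo)&(g[:,2]<hi)&(np.hypot(g[:,0]-.414,g[:,1]-.256)<.03); p=g[k]; print(k.sum(),p.min(0).round(4),p.max(0).round(4))
k=(g[:,2]>.03)&(g[:,0]>.435)&(abs(g[:,1]-.256)<.045);p=g[k]
for x in np.arange(.44,.52,.01):
    s=p[abs(p[:,0]-x)<.005]; print(round(x,2),len(s),s[:,2].max().round(3) if len(s) else '')
delta(.414,.256,.2,95)
```

```text
[ 0.23  0.29 -1.06  1.91  0.28  1.11  0.72]
77 [0.4001 0.2371 0.0204] [0.4263 0.27   0.0449]
417 [0.4055 0.2427 0.06  ] [0.4275 0.2642 0.0973]
166 [0.4103 0.2472 0.0803] [0.422  0.2598 0.0973]
0.44 0 
0.45 0 
0.46 29 0.196
0.47 860 0.22
0.48 1410 0.233
0.49 1107 0.239
0.5 834 0.234
0.51 578 0.124
0.52 426 0.122
[ 0.8  3.6 59.6] [-0.002 -0.001 -0.002]
```

View pics/w3.png

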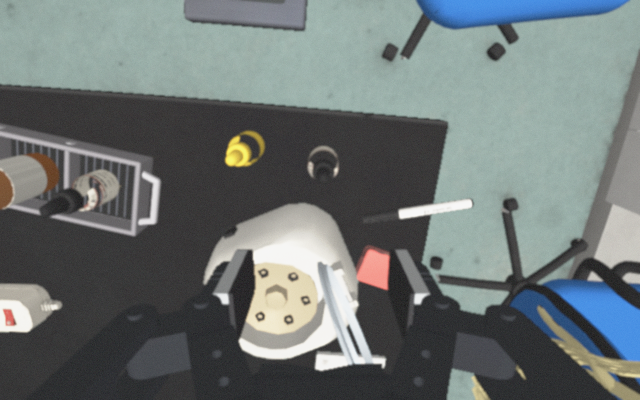

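The spare is at (322,162) with its black bulb, and the yellow look-alike is at (243,150). The white centrifuge's open lid (330–380, 265–360) stands just behind the spare, reaching x≈0.46 at z≈0.2. I'll tilt the hand 12° toward the robot about the jaw axis, so the grip stays flat and clears the lid.

```bash
cat >> h.py <<'E'
def delta2(grasp,yaw,tilt,back=0.):
    "grasp point target; tilt deg about tool y (hand leans along tool +x)"
    o=r.get_obs(); A=R.from_rotvec(o['orientation']); a=np.radians(yaw)
    ty=np.array([np.cos(a),np.sin(a),0]); tz=np.array([0,0,-1.]); T=R.from_matrix(np.c_[np.cross(ty,tz),ty,tz])*R.from_rotvec([0,np.radians(-tilt),0])
    z=T.apply([0,0,1]); p=np.array(grasp)+z*(r.grip_point_offset-back)
    print('z',z.round(3),'tcp',p.round(4),(A.inv().apply(p-o['tcp_pos'])*1000).round(1),(A.inv()*T).as_rotvec().round(3))
E
python3 -c "
from h import *
delta2((.4155,.2535,.076),95,12,.1);delta2((.4155,.2535,.076),95,12,0)"
```

```text
z [ 0.207  0.018 -0.978] tcp [0.3987 0.252  0.1555] [ 16.4   1.1 104.1] [-0.002 -0.21  -0.002]
z [ 0.207  0.018 -0.978] tcp [0.4194 0.2538 0.0577] [ -4.4   1.3 201.9] [-0.002 -0.21  -0.002]
```

Request:
play_rows(deltas=[[50,[16,1,0],[0,-0.1,0]],[50,[16,1,10],[0,-0.21,0]],[50,[16,1,35],[0,-0.21,0]],[50,[16,1,65],[0,-0.21,0]],[50,[16,1,90],[0,-0.21,0]],[50,[16,1,103],[0,-0.21,0]],[50,[16,1,104],[0,-0.21,0]]])

```text
clock: 19.75
tcp_pos: [0.3988, 0.2508, 0.1547]
orientation: [-0.122, 2.931, 0.009]
contact_force: [0.5, 0.4, -0.1]
grip_width: 0.0499
```

Run:
```python
from h import *
snap('wrist','w4'); W=xyz('wrist','w4'); g=W.reshape(-1,3)
for lo,hi in((.02,.045),(.06,.105),(.08,.105)):
    k=(g[:,2]>lo)&(g[:,2]<hi)&(np.hypot(g[:,0]-.414,g[:,1]-.256)<.03); p=g[k]; print(k.sum(),p.min(0).round(4),p.max(0).round(4))
delta2((.4155,.2535,.076),95,12,0); print(r.get_obs()['joints'].round(2))
```

```text
283 [0.3998 0.237  0.02  ] [0.4235 0.2702 0.0449]
1014 [0.4056 0.2426 0.06  ] [0.4243 0.2645 0.0971]
399 [0.4102 0.2474 0.08  ] [0.4222 0.2595 0.0971]
z [ 0.207  0.018 -0.978] tcp [0.4194 0.2538 0.0577] [ 0.3  1.  99.8] [-0.003 -0.001 -0.003]
[ 0.08  0.3  -0.98  2.18  0.61  0.73  0.35]
```

View pics/w4.png

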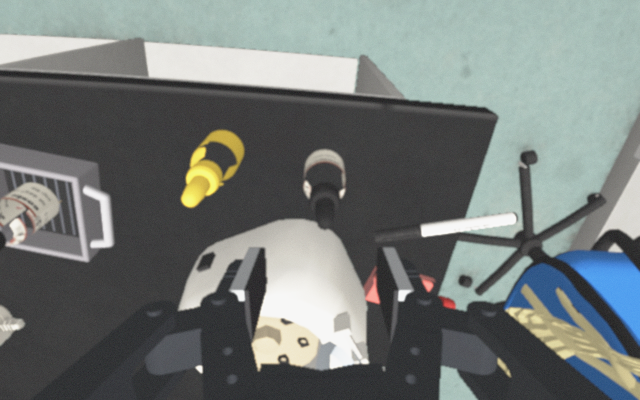

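The spare's bulb at (323,205) is centred between the jaws and the yellow one is well clear. Descending along the tilted axis.

Request:
play_rows(deltas=[[50,[0,1,20],[0,0,0]],[50,[0,1,45],[0,0,0]],[50,[0,1,72],[0,0,0]],[50,[0,1,92],[0,0,0]],[50,[0,1,101],[0,0,0]],[50,[0,1,102],[0,0,0]],[50,[0,1,102],[0,0,0]]])

```text
clock: 20.68
tcp_pos: [0.4205, 0.2542, 0.0564]
orientation: [-0.122, 2.929, 0.01]
contact_force: [0.6, 0.4, 0.1]
grip_width: 0.0503
```

Request:
play_rows(deltas=[[5,[0,0,0],[0,0,0]],[5,[0,0,0],[0,0,0]],[5,[0,0,0],[0,0,0]],[5,[0,0,0],[0,0,0]],[5,[0,0,0],[0,0,0]]], squeeze=25)

```text
clock: 21.3
tcp_pos: [0.4211, 0.2546, 0.0572]
orientation: [-0.122, 2.928, 0.011]
contact_force: [-1.2, -0.6, 7.3]
grip_width: 0.021
```

Request:
play_rows(deltas=[[5,[0,0,-8],[0,0,0]],[5,[0,0,-25],[0,0,0]],[5,[0,0,-50],[0,0,0]],[5,[0,0,-80],[0,0,0]],[5,[0,0,-112],[0,0,0]],[5,[0,0,-145],[0,0,0]],[5,[0,0,-165],[0,0,0]],[5,[0,0,-170],[0,0,0]]])

```text
clock: 22.3
tcp_pos: [0.3856, 0.252, 0.2246]
orientation: [-0.122, 2.925, 0.011]
contact_force: [-0.2, -0.2, -1.0]
grip_width: 0.0208
```

Run:
```python
from h import *
o=r.get_obs(); print(o['tcp_pos'],o['grip_width'],o['contact_force'],o['joints'].round(2))
# placed: tcp z .0567 at bench -> +.009
for y,z in((50,.0745+.165),(50,.0745+.009)): delta2((.4333,-.255,z),y,12,0)
```

```text
[0.38556754 0.25202946 0.22455198] 0.020777167012098807 [-0.15406877 -0.16251714 -0.99983063] [ 0.22  0.15 -1.09  2.13  0.39  0.83  0.55]
z [ 0.159 -0.134 -0.978] tcp [ 0.4363 -0.2575  0.2212] [  -7.2 -512.     5.7] [0.163 0.005 0.764]
z [ 0.159 -0.134 -0.978] tcp [ 0.4363 -0.2575  0.0652] [  25.9 -511.8  158.2] [0.163 0.005 0.764]
```

Request:
play_rows(deltas=[[5,[-10,-10,0],[0,0,0.02]],[5,[-25,-30,0],[0.01,0,0.05]],[5,[-36,-60,0],[0.02,0,0.09]],[5,[-45,-98,0],[0.031,0.001,0.146]],[5,[-52,-138,0],[0.044,0.001,0.206]],[5,[-56,-178,0],[0.056,0.002,0.265]],[5,[-58,-218,0],[0.069,0.002,0.325]],[5,[-58,-258,0],[0.082,0.002,0.385]]])

```text
clock: 23.3
tcp_pos: [0.4636, -0.0037, 0.2366]
orientation: [0.461, 2.897, -0.049]
contact_force: [0.9, -0.4, -0.9]
grip_width: 0.0208
```

Run:
```python
from h import *
o=r.get_obs(); print(o['tcp_pos'],o['grip_width'],o['joints'].round(2))
delta2((.4333,-.255,.0745+.165),50,12,0)
```

```text
[ 0.46359974 -0.00365954  0.23657672] 0.02084726711655983 [ 0.64  0.08 -0.86  2.13  0.23  0.79  0.9 ]
z [ 0.159 -0.134 -0.978] tcp [ 0.4363 -0.2575  0.2212] [ -48.4 -249.8   26.1] [0.079 0.001 0.374]
```

Request:
play_rows(deltas=[[5,[-6,-32,2],[0.01,0,0.05]],[5,[-13,-70,5],[0.022,0,0.105]],[5,[-21,-110,9],[0.035,0,0.165]],[5,[-29,-150,14],[0.047,0,0.224]],[5,[-37,-190,20],[0.06,0,0.285]],[5,[-44,-225,24],[0.071,0,0.338]],[5,[-48,-245,26],[0.079,0.001,0.374]],[5,[-48,-250,26],[0.079,0.001,0.374]]])

```text
clock: 24.3
tcp_pos: [0.4357, -0.2585, 0.2209]
orientation: [1.008, 2.765, -0.105]
contact_force: [-0.1, 0.0, -0.4]
grip_width: 0.0209
```

Run:
```python
from h import *
o=r.get_obs(); print(o['tcp_pos'],o['grip_width'],o['joints'].round(2))
delta2((.4333,-.255,.0745+.009),50,12,0)
```

```text
[ 0.43565341 -0.25850997  0.22091016] 0.020861942166463407 [ 0.93  0.15 -0.6   2.08  0.23  0.75  1.05]
z [ 0.159 -0.134 -0.978] tcp [ 0.4363 -0.2575  0.0652] [ 32.4   1.1 152.3] [ 0.001 -0.001 -0.001]
```

Request:
play_rows(deltas=[[5,[4,0,20],[0,0,0]],[5,[10,0,48],[0,0,0]],[5,[17,1,80],[0,0,0]],[5,[24,1,112],[0,0,0]],[5,[29,1,135],[0,0,0]],[5,[30,1,143],[0,0,0]],[5,[31,1,147],[0,0,0]],[5,[31,1,147],[0,0,0]]])

```text
clock: 25.3
tcp_pos: [0.437, -0.2577, 0.0713]
orientation: [1.007, 2.764, -0.105]
contact_force: [0.5, -0.3, -0.3]
grip_width: 0.0206
```

Run:
```python
from h import *
snap('side','s2'); im=cv2.imread('pics/s2.png')
cv2.imwrite('pics/s2c.png',cv2.resize(im[150:290,220:390],None,fx=4.2,fy=4.2,interpolation=cv2.INTER_CUBIC))
o=r.get_obs(); print(o['tcp_pos'],o['contact_force'])
delta2((.4333,-.255,.0745+.009),50,12,0)
```

```text
[ 0.43705879 -0.25788506  0.07148678] [-0.33135134 -0.00494842 -0.413167  ]
z [ 0.159 -0.134 -0.978] tcp [ 0.4363 -0.2575  0.0652] [ 2.1 -0.2  6. ] [ 0.001  0.001 -0.001]
```

View pics/s2c.png

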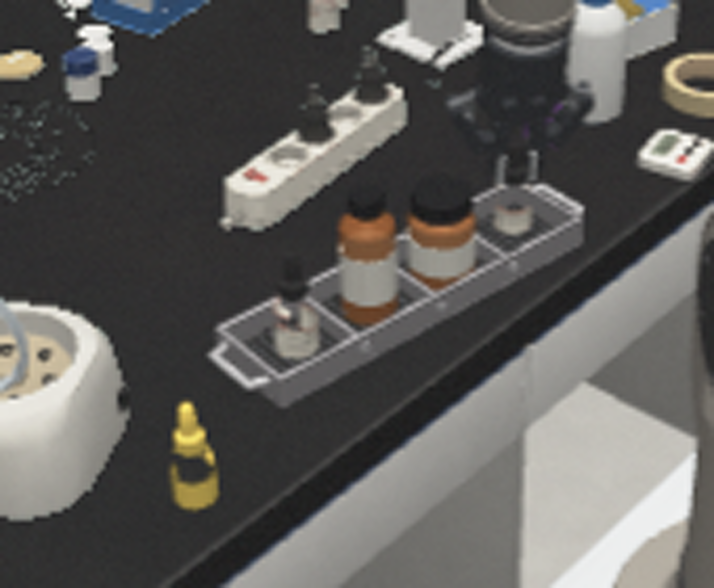

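The side view shows the spare (512,215) upright just above the last cell, with the tall bottle at (368,260) and jar at (440,230) swapped and upright. Lowering now.

Request:
play_rows(deltas=[[5,[1,0,3],[0,0,0]],[5,[1,0,5],[0,0,0]],[5,[1,0,6],[0,0,0]],[5,[1,0,6.5],[0,0,0]],[5,[1,0,6.5],[0,0,0]]])

```text
clock: 25.98
tcp_pos: [0.4386, -0.2588, 0.0662]
orientation: [1.007, 2.761, -0.106]
contact_force: [-2.4, 0.7, 11.6]
grip_width: 0.0209
```

Request:
play_rows(deltas=[[5,[0,0,0],[0,0,0]],[50,[0,0,0],[0,0,0]],[50,[0,0,0],[0,0,0]],[50,[0,0,0],[0,0,0]],[50,[0,0,-20],[0,0,0]],[50,[0,0,-60],[0,0,0]],[50,[0,0,-100],[0,0,0]],[50,[0,0,-130],[0,0,0]]])

```text
clock: 26.98
tcp_pos: [0.4174, -0.241, 0.1947]
orientation: [1.006, 2.761, -0.106]
contact_force: [-0.2, -0.8, 0.1]
grip_width: 0.05
```

Request:
play_rows(deltas=[[50,[0,0,-30],[0,0,0]],[50,[0,0,-50],[0,0,0]],[50,[0,0,-60],[0,0,0]],[50,[0,0,-60],[0,0,0]]])

```text
clock: 27.48
tcp_pos: [0.4076, -0.233, 0.2536]
orientation: [1.006, 2.76, -0.107]
contact_force: [0.4, 0.6, -0.2]
grip_width: 0.0502
```

Run:
```python
from h import *
snap('side','s3'); snap('wrist','w5'); im=cv2.imread('pics/s3.png'); w=cv2.imread('pics/w5.png')
a=cv2.resize(im[160:290,225:400],None,fx=2.2,fy=2.2,interpolation=cv2.INTER_CUBIC); b=cv2.resize(w,(410,256))
c=np.zeros((290,800,3),np.uint8); c[:a.shape[0],:a.shape[1]]=a; c[:256,390:]=b
cv2.imwrite('pics/fin.png',c)
o=r.get_obs(); print(o['clock'],o['tcp_pos'],o['contact_force'])
C=np.array([.452,-.1275]); e=np.array([.146,.989]); f=np.array([.989,-.146])
for n,fn in(('side','s3'),('wrist','w5')):
    g=xyz(n,fn).reshape(-1,3); g=g[~np.isnan(g[:,0])]; d=g[:,:2]-C; s,t=d@e,d@f
    for nm,c0 in(('empty',-.129),('tallcell',-.043),('jarcell',.043),('drop',.129)):
        k=(abs(s-c0)<.036)&(abs(t)<.036)&(g[:,2]>.045)
        if k.sum()>10: print(n,nm,k.sum(),'zmax',g[k][:,2].max().round(3),'s',(np.percentile(s[k],[2,98])-c0).round(3),'t',np.percentile(t[k],[2,98]).round(3))
```

```text
27.575 [ 0.40719825 -0.23286209  0.25252225] [ 0.26963165 -0.37759128 -0.12652948]
side empty 50 zmax 0.262 s [-0.01   0.013] t [-0.034  0.011]
side tallcell 454 zmax 0.46 s [-0.035  0.034] t [-0.035  0.017]
side jarcell 297 zmax 0.136 s [-0.013  0.026] t [-0.027  0.01 ]
side drop 78 zmax 0.112 s [-0.011  0.016] t [-0.019  0.004]
wrist empty 685 zmax 0.277 s [-0.014  0.036] t [-0.035  0.012]
wrist tallcell 16576 zmax 0.336 s [-0.034  0.022] t [-0.033  0.018]
wrist jarcell 5021 zmax 0.135 s [-0.024  0.015] t [-0.023  0.013]
wrist drop 1554 zmax 0.115 s [-0.02   0.001] t [-0.015  0.01 ]
```

View pics/fin.png

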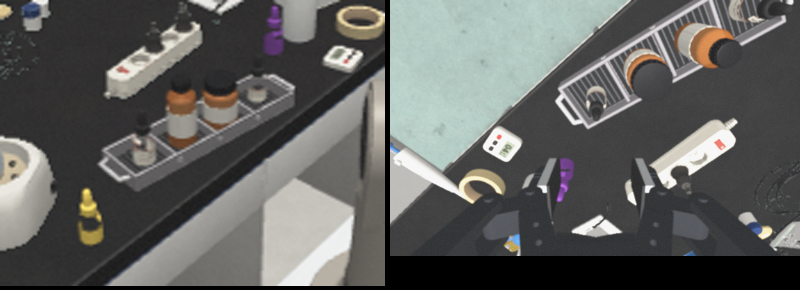

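All four cells are filled and everything stands upright: spare (595,100), jar (650,75), tall (710,45), and the original dropper at the top right. The hand is clear, so I'll hand in.

```bash
python3 -c "
from bench import r
print(r.hand_in())"
```

```text
the job is handed in; nothing more can be done
None
```

The tall bottle and squat jar are swapped, the spare dropper bottle is in the cell that was empty, and the job is handed in at about 27.6 s of the 72 s allowed. I parked the tall bottle in the empty cell, moved the jar into the tall bottle's cell, then moved the tall bottle into the jar's cell. The spare went in last, gripped with the hand tilted 12° so it cleared the open lid of the centrifuge.

**Last checks:** The final side and wrist pictures show all four cells filled and every item upright. The dropper bottle already in the carrier, the yellow and purple look-alikes and the other things look untouched. The hand was clear of everything.

**Less certain:**
- The final depth readings for the spare's cell and the jar's cell were contaminated by the gripper. For those two I relied on the pictures and on the contact felt when setting them down.
- The tall bottle briefly pressed its cell floor with about 25 N as I lowered it. I backed off before letting go; the limits are 40 N for the arm or gripper body pressing on something and 120 N at the wrist.

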